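# Work the radio's sticking service cover home and latch it

## Task

A radio lies on its face on the repair bench with its sliding service cover part open. Push the cover fully home, away from the robot, nursing it along with short pushes at its two black knobs by turns so that it does not skew and jam in its track, and do not force it; then swing the steel latch arm across in front of the knob on its side so that it locks the cover. Do not strike the lamp bar above the radio, and leave the other things on the bench where they are.

Things in the scene. Friction and masses are not known exactly. Their poses are not given: they have to be found in the camera images.
- radio: Fixed wooden radio lying on its face, 265 mm deep (x) by 380 mm wide (y). Origin on the bench under its middle; x points away from the robot (yaw within 9 degrees), y left, z up. The cover slides along x on a floor 62 mm above the bench between two side rails, whose lips overhang the cover's ends at |y| 138 to 190 mm, lip top 76 mm above the bench.
- cover: Grey plate 120 (x) x 290 (y) x 8 mm, 0.45 to 0.8 kg, loose in the track, origin at the centre of its underside, axes as the radio's when square. Pushing one knob swings that end forward about the other end. With one knob some 30 mm ahead of the other it wedges; pushing the lagging end frees it. It slides with a few N. Fully home: origin at radio x = +40 mm, y = 0; it starts 60 to 80 mm short.
- knob_left (a point): Centre of the top of the cover's left (+y) knob: upright black cylinder, 22 mm in diameter, 34 mm tall, on the plate 110 mm from its middle, its axis 16 mm inside the plate's near edge. Top 104 mm above the bench. Fully home it is at x = -4 mm, y = +110 mm of the radio.
- knob_right (a point): The same for the right knob (-y); fully home at x = -4 mm, y = -110 mm of the radio.
- latch_pivot (a point): Pivot of the steel latch, at the radio's x = -24 mm, on the left or the right rail (y = +172 or -172 mm; it varies, and a low steel button stands on the other rail). The point is 84.5 mm above the bench, at mid-height of the arm.
- latch_tip (a point): Middle of the latch arm's free end, 70 mm from the pivot. The arm is a level bar 12 mm wide, 79.5 to 90 mm above the bench, that turns about a vertical axis and stays where left (0.06 N m). Open, it points at the robot (radio -x). Swung inwards 90 degrees (it stops at 92) it lies in front of the knob, 3 mm clear with the cover home; if the cover is not home it meets the knob.
- latch (a joint): Latch angle in rad: 0 when the arm points along the radio's -x, positive counter-clockwise from above. Latched (arm pointing inwards) is about +1.57 with the pivot on the left rail and -1.57 with it on the right rail; it starts within 0.25 of 0.
- lamp: Fixed lamp bar across the radio, same origin and axes as the radio. Bar at x = -30 to +15 mm, 492 mm wide, 186 to 215 mm above the bench, uprights at y = +-238 mm, x = -3 to +27 mm. It hangs over the knobs' home places: an upright gripper would strike it there; one leaning 30 to 45 degrees, fingers reaching away from the robot and wrist back, clears it.
- dial_knob: Bystander: aluminium knob 28 mm in diameter, 14 mm tall, lying on the fixed bridge plate, 40 to 75 mm beyond the radio's middle.
- mug: Bystander: white mug 80 mm in diameter, 95 mm tall, on the left. Origin under its centre.
- reel: Bystander: yellow reel 60 mm in diameter, 46 mm tall, far left.
- spray_can: Bystander: can 52 mm in diameter, 160 mm tall, far right.
- screwdriver: Bystander: screwdriver lying on the bench just left of the radio.
- tray: Bystander: small white tray 110 by 75 by 30 mm, on the right.
- meter: Bystander: black meter 170 by 90 by 50 mm, far right.
- track_stop (a point): Middle of the track's far end, x = +100 mm of the radio, 62 mm above the bench: the fixed far wall that stops the cover.
- bridge (a point): Centre of the top of a fixed dark plate that bridges the cover's middle, 140 mm wide (y), over the radio's whole depth (x), 79 mm above the bench; the cover passes below it, so it can be pushed only left and right of it. A tool tip more than 5 mm above it may cross freely.

How it is judged:
On the way, in this order (a step that is already met when the one before it is completed fails the run):
1. the cover is home at both ends with the latch not yet across (x of each of knob_left, knob_right in the frame of radio above -0.009 m and not (y of latch_tip in the frame of radio between -0.11 and 0.11 m)), for 0.2 s.
2. the latch arm is across in front of the knob, the cover still home (x of each of knob_left, knob_right in the frame of radio above -0.009 m and y of latch_tip in the frame of radio between -0.11 and 0.11 m), for 0.2 s.
At the end, for the whole second after the job is handed in: Both knobs within 5 mm of their fully home position, the latch arm's tip swung in to within 110 mm of the radio's middle line (about 62 degrees or more from open), cover and latch at rest (all of step 2 and linear speed of cover below 0.01 m/s and velocity of joint latch between -0.1 and 0.1 rad/s); the robot touches nothing.
It fails at once if the cover or a knob is pushed with more than 60 N (contact force between any of the fingers, the arm and cover above 60 N).
It fails at once if the lamp bar is struck (more than 10 N) (contact force between any of the fingers, the arm and lamp above 10 N).
It fails at once if another thing on the bench is moved by more than 40 mm (distance of any of dial_knob, mug, reel, spray_can, screwdriver, tray, meter from where it was at the start of the episode above 0.04 m).
It also fails if it takes over 67 s, if anything falls off the work surface, if the arm or the gripper's body presses on something with over 40 N, if the wrist force passes 120 N, or if a joint passes its speed limit or range.

## Robot

A 6-joint arm with a two-finger parallel gripper is mounted at the origin on the work surface. World frame = base frame: x ahead of the robot, y to its left, z up, the work surface at z = 0. Lengths are in m, angles in rad, forces in N, time in s.
With the tool pointing down it reaches from about 0.3 to 0.875 m from the base axis. Payload 6.4 kg.
Tool frame: the origin (TCP) lies at the very end of the fingers, on their centre line; the grasp point (between the pads) lies 19 mm behind it; y points along the fingers, x is the direction in which the jaws open and shut, and the axes are right-handed (so a half turn about y gives the same grasp; the last joint's range is limited). The gripper opens to 85 mm and grips with 20 to 120 N. Pads are 22 mm wide; open, the fingers measure 114 mm over their backs; the gripper's body (76 mm by 85 mm) begins 54 mm behind the grasp point. The pads swing forward as they close: fully open they stand 13 mm farther back than shut.
Start: joints at [-1.389, 0.181, 1.607, -0, 1.354, -0.206], TCP at [0.217, -0.532, 0.231] pointing down, gripper open.
Joint ranges: [-2.99, 2.99], [-0.89, 2.07], [0.3, 2.58], [-1.14, 4.28], [0, 2.63], [-3.12, 3.12]. Speed limits (rad/s): [2.57, 2.57, 3.01, 3.14, 3.14, 3.14].

## Interface

Orientations are given as a unit quaternion [w, x, y, z].
In Python, from bench import ctrl, vision, ticket, find_in, regions_of, pinpoint gives the robot as it stands.
- The arm moves only by the tool apply_moves, never from a script. Its argument "increments" is a list of rows, each an object of numbers: "x", "y", "z": the shift along the tool's x, y, z in cm; "ax", "ay", "az": the turn, a rotation vector about the tool's x, y, z in rad; "grip": the closure, from 0 (fully open) to 1 (shut). A call has 1 to 12 rows; each row is the pose to reach, as a shift and turn from the pose measured when the call began, along the tool's axes at that moment; what a row does not reach only later rows make up. A row lasts 1/8 s, in which the tool goes at most 62.5 mm and 10.7 degrees, less where a joint would pass 70% of its speed; a pose out of reach is approached as far as the arm can. A call with a gripper value outside its range is refused whole. The fingers move at their own pace and stop on an object; the grip force is fixed at half the most. Time passes only in rows, so rows that repeat a pose let the fingers close. It gives the time, the measured TCP pose, the force and the opening at its end, in the units of the state.
- ctrl.get_obs(): the state, without advancing time (a new reading comes with each control period).
- vision.camera(name): name is "scene" or "top" or "wrist"; returns the picture (400x640x3 uint8, red, green, blue); there is no depth.
- vision.camera_params(name): a dict with "intrinsics" (3x3 intrinsics, pixels), "R" (3x3) and "t" (3): a world point X has camera coordinates R X + t. Camera axes: x right, y down, z forward; pixel columns grow to the right and rows downward; lengths in m; the calibration is good to about 2 mm. A picture is of the moment at which its call begins: read the wrist's pose just before it. camera_params takes no time and is no camera call; for the wrist camera it gives the pose at the moment of the call.
- ticket.hand_in(): hands the job in, once; it reports no verdict.
Trained networks look in the newest picture that a camera, given by its name, has taken for a name from the list of things; names that differ only in an ending like _2 or _b are one class to them, and where a whole thing is asked for, a point or a joint stands for the part that bears it (a point fixed in the world has none). Each returns a list of dicts, best first, with "p" (0 to 1); they miss things now and then, are a little off and sometimes report something else, mostly with a low value. They report only what shows in the picture. A call takes as long as a camera call.
- find_in(camera, query): "rect" ([centre column, centre row, width, height] in pixels, round what is visible of it).
- regions_of(camera, query): "mask" (400x640 bool, what is visible of it) and "rect" ([centre column, centre row, width, height] in pixels, round what is visible of it).
- pinpoint(camera, query): "xy" ([column, row] in pixels: a listed point, or the origin of a listed thing).
The state is a dict: "time_s": time; "q": joint angles; "dq": joint speeds; "joint_efforts": joint torques, N m; "eef_pos": TCP position; "eef_rot": TCP orientation; "wrist_force": force on the tool from outside, world axes, zero at the start; "torque": the same for the moment, N m; "opening": opening from 0.0 (shut) to 1.0 (fully open).
Only numpy, scipy, OpenCV 4.12 (cv2) and the standard library are available. Lean on these libraries where they do the work, as an engineer would, in place of code of your own. Each camera call takes 0.05 s, during which the arm holds its last target.

## Working session

There is one attempt and no reset: what is moved stays moved. The work goes in short steps, Python scripts to look and compute and a tool call to move; the robot and the scene stay as the last step left them, time stands still between calls to the robot, and variables do not carry over. Pictures are saved under pics/ and viewed, and the job is handed in when it is done.

Besides the shell and the picture viewer there is one more tool, called after ">>>" as name(argument=value, ...) on one line, values as JSON. apply_moves: Moves the arm, as the interface text tells. Its arguments: {"type":"object","properties":{"increments":{"type":"array","items":{"type":"object","properties":{"x":{"type":"number"},"y":{"type":"number"},"z":{"type":"number"},"ax":{"type":"number"},"ay":{"type":"number"},"az":{"type":"number"},"grip":{"type":"number"}}}}},"required":["increments"]}

```bash
ls; mkdir -p pics; python3 - <<'E'
from bench import ctrl, vision, ticket, find_in, regions_of, pinpoint
import cv2,numpy as np
o=ctrl.get_obs(); print(o)
for c in ["top","scene"]:
    im=vision.camera(c); cv2.imwrite(f"pics/{c}0.png",im[:,:,::-1])
    p=vision.camera_params(c); print(c,p)
    for n in ["knob_left","knob_right","latch_pivot","latch_tip","radio","track_stop","bridge","cover","lamp"]:
        try: r=pinpoint(c,n); print(n,[(np.round(a["xy"],1).tolist(),round(a["p"],2)) for a in r[:3]])
        except Exception as e: print(n,e)
E
```

```text
pics
{'time_s': 0.0, 'q': array([-1.38930363e+00,  1.81551255e-01,  1.60803800e+00,  5.53941366e-06,
        1.35380029e+00, -2.06336345e-01]), 'dq': array([-5.75495938e-05, -4.19125573e-04, -4.35973156e-04,  7.63611931e-05,
        1.56581317e-04,  6.00234803e-05]), 'joint_efforts': array([ 6.50009606e-04, -4.44874263e+01, -3.51335764e+01, -3.36770217e-04,
        8.93878983e-03,  3.33918092e-05]), 'eef_pos': array([ 0.21734696, -0.53172563,  0.23036392]), 'eef_rot': array([ 0.5874351 , -0.58652289,  0.39472039, -0.39383591]), 'wrist_force': array([-0.26602509,  0.17735524,  0.86975289]), 'torque': array([-0.02975254, -0.03774427,  0.01898258]), 'opening': 1.0021710553928835}
top {'intrinsics': array([[427.17717077,   0.        , 317.30524203],
       [  0.        , 427.17717077, 201.53272653],
       [  0.        ,   0.        ,   1.        ]]), 'R': array([[-0.01575351, -0.99968878,  0.01934357],
       [-0.99081223,  0.01300884, -0.13461761],
       [ 0.13432408, -0.02128654, -0.9907088 ]]), 't': array([-0.02156407,  0.60036621,  1.27340209])}
knob_left [([272.5, 236.3], 0.73)]
k
[... 409 characters left out ...]
 ],
       [  0.        , 408.26650003, 200.1786274 ],
       [  0.        ,   0.        ,   1.        ]]), 'R': array([[-6.84120207e-01,  7.29368879e-01, -7.62081090e-04],
       [ 6.02753017e-01,  5.64770405e-01, -5.63669397e-01],
       [-4.10692516e-01, -3.86076972e-01, -8.26000139e-01]]), 't': array([ 0.40315535, -0.26893856,  1.44908909])}
knob_left [([373.8, 209.7], 0.86)]
knob_right [([309.2, 171.1], 0.96)]
latch_pivot [([242.0, 122.8], 0.45), ([280.7, 179.1], 0.4)]
latch_tip [([294.8, 162.4], 0.53)]
radio [([323.5, 229.7], 0.96), ([453.3, 340.0], 0.55)]
track_stop [([302.1, 243.4], 0.76), ([311.9, 236.9], 0.3), ([282.9, 180.0], 0.17)]
bridge [([329.5, 211.5], 0.73)]
cover []
lamp []
```

View pics/top0.png

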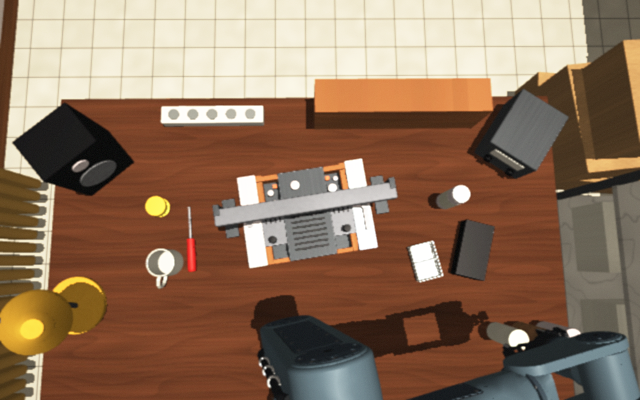

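View pics/scene0.png

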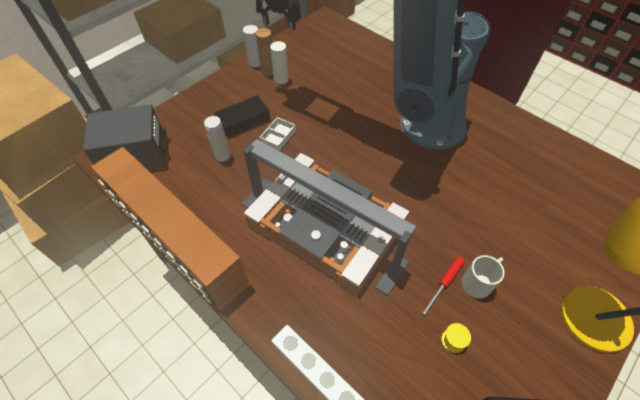

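```bash
cat > h.py <<'E'
import numpy as np, cv2
from scipy.optimize import least_squares
from scipy.spatial.transform import Rotation as Rn
def ray(p,xy,z):
    K=p["intrinsics"];R=p["R"];t=p["t"]
    d=R.T@np.linalg.solve(K,[xy[0],xy[1],1]); c=-R.T@t
    return c+d*(z-c[2])/d[2]
def proj(p,X):
    c=np.atleast_2d(X)@p["R"].T+p["t"]; u=c@p["intrinsics"].T
    return u[:,:2]/u[:,2:]
def tri(ps,xys):
    f=lambda X:np.concatenate([proj(p,X)[0]-xy for p,xy in zip(ps,xys)])
    r=least_squares(f,[.6,0,.1]); return r.x,np.abs(r.fun).max()
E
python3 - <<'E'
from bench import vision
from h import *
T=vision.camera_params("top");S=vision.camera_params("scene")
Q={"kl":((272.5,236.3),(373.8,209.7),.104),"kr":((345.5,228.3),(309.2,171.1),.104),"tip":((371.2,231.6),(294.8,162.4),.0845),"piv":((363.7,205),(280.7,179.1),.0845),"stop":((300.1,175),(302.1,243.4),.062),"bridge":((304.6,216),(329.5,211.5),.079),"radio":((306.3,210.4),(323.5,229.7),0)}
for k,(a,b,z) in Q.items(): print(k,ray(T,a,z).round(4),ray(S,b,z).round(4),tri([T,S],[a,b])[0].round(4))
E
```

```text
kl [0.4918 0.1022 0.104 ] [0.4855 0.1082 0.104 ] [0.4892 0.1057 0.1064]
kr [ 0.5119 -0.1096  0.104 ] [ 0.5097 -0.1151  0.104 ] [ 0.5123 -0.1103  0.1102]
tip [ 0.5024 -0.187   0.0845] [ 0.5046 -0.1815  0.0845] [ 0.5019 -0.1868  0.0782]
piv [ 0.5818 -0.1672  0.0845] [ 0.5781 -0.1667  0.0845] [ 0.5805 -0.1657  0.0881]
stop [0.6795 0.0214 0.062 ] [0.6797 0.0208 0.062 ] [0.6796 0.0211 0.0622]
bridge [0.5519 0.009  0.079 ] [0.5609 0.0129 0.079 ] [0.5539 0.0082 0.066 ]
radio [0.5777 0.0041 0.    ] [0.5816 0.0099 0.    ] [ 0.578   0.0052 -0.0097]
```

The latch pivot seems to be on the right rail (top image about 364,205) and the tip at about 371,231. The knobs are at about 272,236 and 345,228. I'll zoom in to fix the radio's yaw.

```bash
python3 - <<'E'
import cv2
im=cv2.imread("pics/top0.png")[140:290,200:410]; cv2.imwrite("pics/t0z.png",cv2.resize(im,None,fx=3.8,fy=3.8,interpolation=cv2.INTER_CUBIC))
im=cv2.imread("pics/scene0.png")[130:300,220:430]; cv2.imwrite("pics/s0z.png",cv2.resize(im,None,fx=3.5,fy=3.5,interpolation=cv2.INTER_CUBIC))
E
```

```text
(no output)
```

View pics/t0z.png

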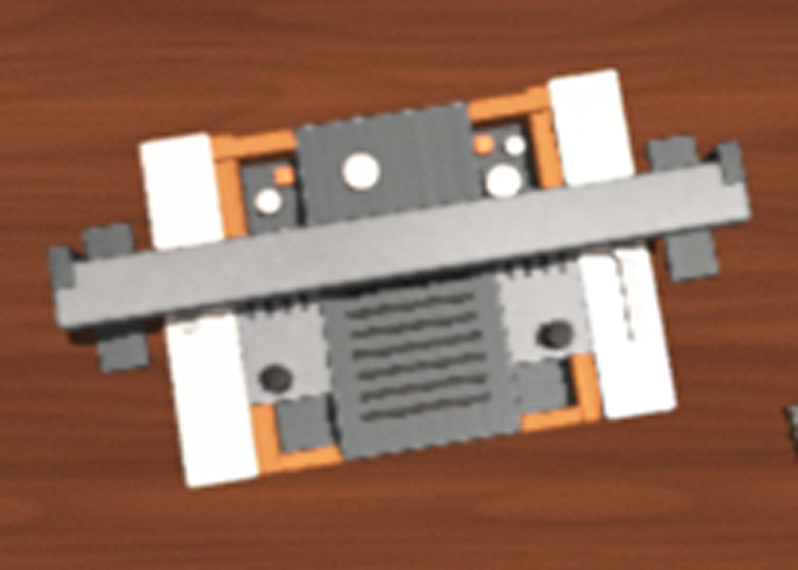

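View pics/s0z.png

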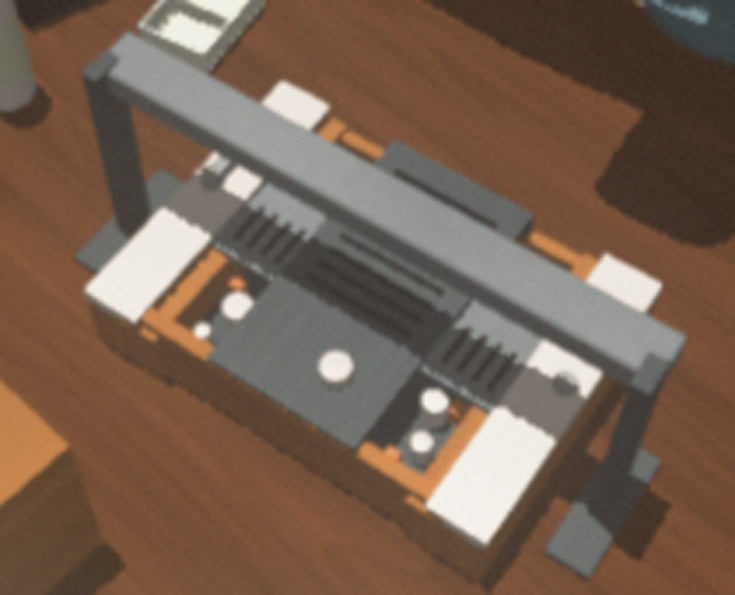

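```bash
python3 - <<'E'
from bench import vision
from h import *
T=vision.camera_params("top")
pts=np.array([(140,145),(210,133),(188,487),(258,475),(548,80),(618,70),(675,408),(608,418)])
px=(pts+.5)/3.8-.5+[200,140]
loc=np.array([(.1325,.19),(.1325,.138),(-.1325,.19),(-.1325,.138),(.1325,-.138),(.1325,-.19),(-.1325,-.19),(-.1325,-.138)])
W=np.array([ray(T,p,.076)[:2] for p in px])
def f(v): c,s=np.cos(v[2]),np.sin(v[2]); return (loc@np.array([[c,s],[-s,c]])+v[:2]-W).ravel()
r=least_squares(f,[.58,0,.1]); print(r.x.round(4),np.degrees(r.x[2])); print((r.fun*1000).round(1).reshape(-1,2))
x0,y0,a=r.x
Ri=np.array([[np.cos(a),np.sin(a)],[-np.sin(a),np.cos(a)]])
for n,P in dict(kl=(.4918,.1022),kr=(.5119,-.1096),tip=(.5024,-.187),piv=(.58,-.167),kl2=(.4892,.1057),kr2=(.5123,-.1103),stop=(.6795,.0214)).items(): print(n,(Ri@(np.array(P)-[x0,y0])).round(4))
E
```

```text
[0.5646 0.003  0.1443] 8.266438353479147
[[-2.  -2.2]
 [-3.6  1.5]
 [ 3.7 -0.9]
 [ 2.9  1.3]
 [-3.8 -2.4]
 [-3.9  2.4]
 [ 3.6  0.7]
 [ 3.1 -0.3]]
kl [-0.0578  0.1086]
kr [-0.0683 -0.1039]
tip [-0.0888 -0.1791]
piv [-0.0092 -0.1705]
kl2 [-0.0598  0.1124]
kr2 [-0.068  -0.1046]
stop [0.1164 0.0017]
```

```bash
cat >> h.py <<'E'
def w(v,P):
    P=np.atleast_2d(P); c,s=np.cos(v[2]),np.sin(v[2]); return np.c_[P[:,:2]@np.array([[c,s],[-s,c]])+v[:2],P[:,2]]
def overlay(p,img,v,out,x0,y0,wd,hg,sc):
    im=cv2.resize(img[y0:y0+hg,x0:x0+wd],None,fx=sc,fy=sc,interpolation=cv2.INTER_CUBIC)
    def poly(P,col):
        u=((proj(p,w(v,P))-[x0,y0]+.5)*sc).astype(int); cv2.polylines(im,[u],True,col,1)
    box=lambda a,b,c,d,z:[(a,c,z),(b,c,z),(b,d,z),(a,d,z)]
    poly(box(-.1325,.1325,.138,.19,.076),(0,0,255)); poly(box(-.1325,.1325,-.19,-.138,.076),(0,0,255))
    poly(box(-.03,.015,-.246,.246,.215),(0,255,0)); poly(box(-.03,.015,-.246,.246,.186),(0,255,0))
    poly(box(-.1325,.1325,-.07,.07,.079),(255,0,0))
    poly([(-.024,-.172,.0845),(-.024,-.170,.0845),(-.094,-.171,.0845)],(255,0,255))
    cv2.imwrite(out,im)
E
python3 - <<'E'
from bench import vision
from h import *
T=vision.camera_params("top");S=vision.camera_params("scene")
for i,v in enumerate([(.5646,.003,.1443),(.579,.005,.1443)]):
    overlay(T,cv2.imread("pics/top0.png"),v,f"pics/ot{i}.png",200,140,210,150,3.8)
    overlay(S,cv2.imread("pics/scene0.png"),v,f"pics/os{i}.png",220,130,210,170,3.5)
E
```

```text
(no output)
```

View pics/ot0.png

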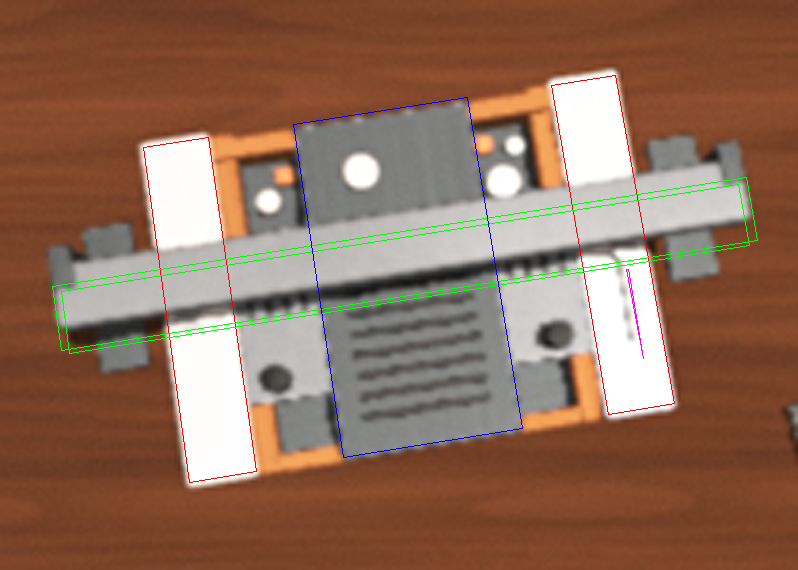

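View pics/os0.png

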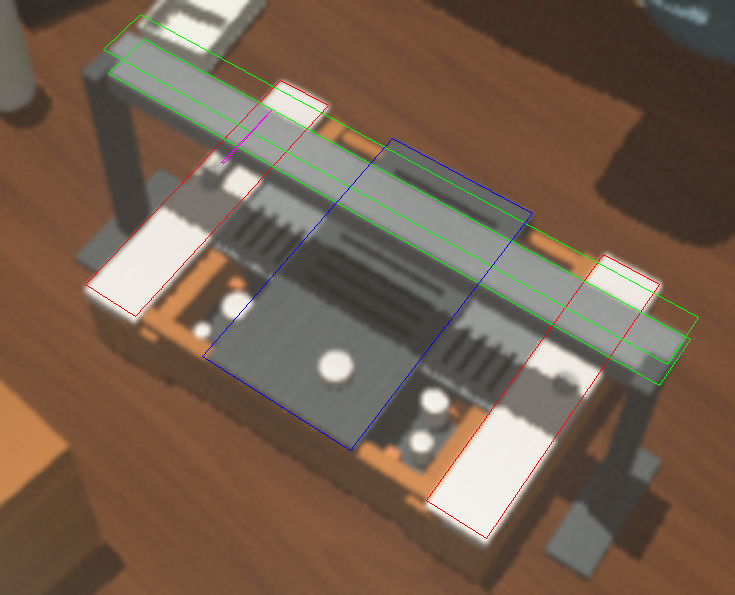

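View pics/ot1.png

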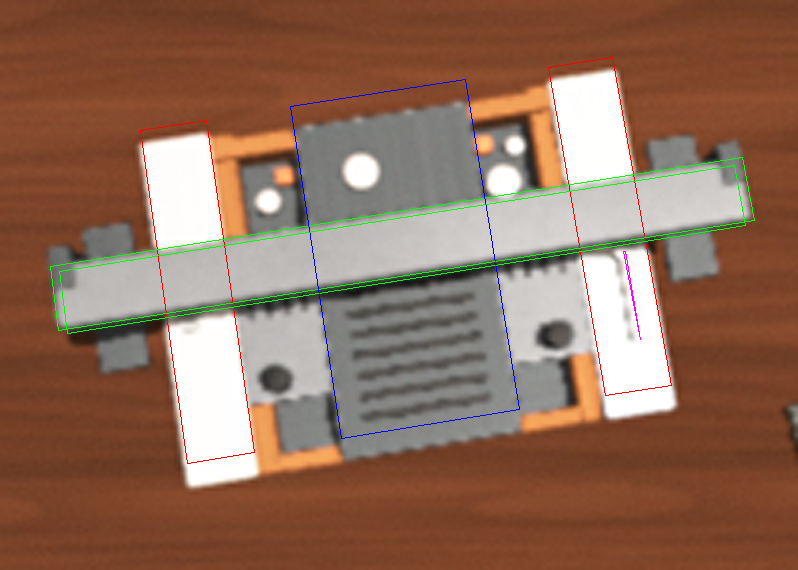

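```bash
cat >> h.py <<'E'
V=np.array([.5798,.0055,.1443])
def target(lx,ly,z,th,sgn,v=V):
    a=v[2]; ex=np.array([np.cos(a),np.sin(a),0]); ey=np.array([-np.sin(a),np.cos(a),0]); ez=np.array([0,0,1.])
    y=np.sin(th)*ex-np.cos(th)*ez; x=sgn*ey; return w(v,(lx,ly,z))[0],np.c_[x,y,np.cross(x,y)]
def rot(o): q=o["eef_rot"]; return Rn.from_quat([q[1],q[2],q[3],q[0]]).as_matrix()
def inc(o,P,R):
    R0=rot(o); d=R0.T@(P-o["eef_pos"])*100; r=Rn.from_matrix(R0.T@R).as_rotvec(); return np.round(np.r_[d,r],3)
def local(v,P):
    P=np.atleast_2d(P); c,s=np.cos(v[2]),np.sin(v[2]); return np.c_[(P[:,:2]-v[:2])@np.array([[c,-s],[s,c]]),P[:,2]]
E
python3 - <<'E'
from bench import vision,ctrl
from h import *
o=ctrl.get_obs(); print(rot(o).round(3))
print(local(V,[(.4892,.1057,.1064),(.5123,-.1103,.1102),(.5019,-.1868,.0782),(.5024,-.187,.0845),(.4918,.1022,.104),(.5119,-.1096,.104)]).round(4))
for s in (1,-1):
    print(s,inc(o,*target(-.17,-.06,.2,np.radians(42),s)),target(-.17,-.06,.2,np.radians(42),s)[0])
E
```

```text
[[ 0.378 -0.     0.926]
 [-0.926  0.     0.378]
 [-0.    -1.    -0.   ]]
[[-0.0752  0.1122  0.1064]
 [-0.0835 -0.1049  0.1102]
 [-0.1047 -0.1791  0.0782]
 [-0.1043 -0.1794  0.0845]
 [-0.0732  0.1083  0.104 ]
 [-0.0837 -0.1041  0.104 ]]
1 [-34.362   3.129  35.937  -0.128  -2.718  -1.043] [ 0.42019483 -0.07832236  0.2       ]
-1 [-34.362   3.129  35.937   0.729   0.232  -0.089] [ 0.42019483 -0.07832236  0.2       ]
```

View pics/os1.png

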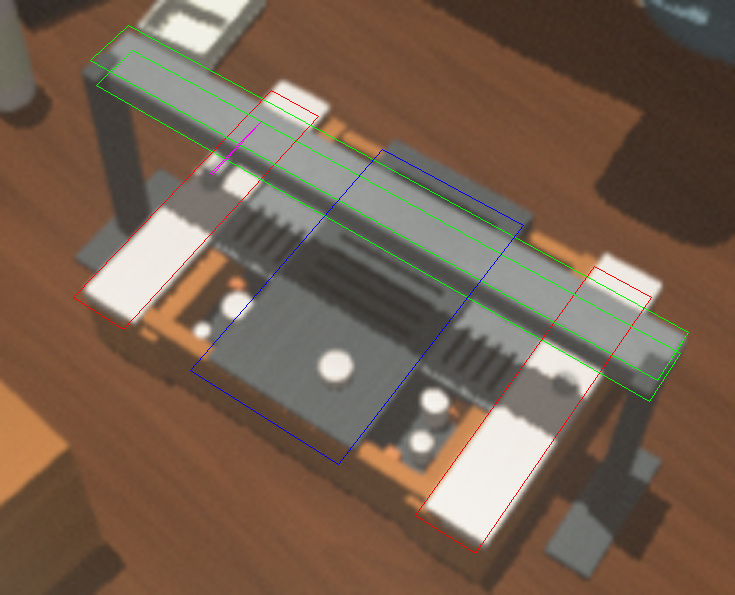

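>>> apply_moves(increments=[{"x": -17, "y": 1.5, "z": 18, "ax": 0.36, "ay": 0.12, "az": -0.04, "grip": 1}, {"x": -34.4, "y": 3.1, "z": 35.9, "ax": 0.73, "ay": 0.23, "az": -0.09, "grip": 1}, {"x": -34.4, "y": 3.1, "z": 35.9, "ax": 0.73, "ay": 0.23, "az": -0.09, "grip": 1}, {"x": -34.4, "y": 3.1, "z": 35.9, "ax": 0.73, "ay": 0.23, "az": -0.09, "grip": 1}, {"x": -34.4, "y": 3.1, "z": 35.9, "ax": 0.73, "ay": 0.23, "az": -0.09, "grip": 1}, {"x": -34.4, "y": 3.1, "z": 35.9, "ax": 0.73, "ay": 0.23, "az": -0.09, "grip": 1}, {"x": -34.4, "y": 3.1, "z": 35.9, "ax": 0.73, "ay": 0.23, "az": -0.09, "grip": 1}, {"x": -34.4, "y": 3.1, "z": 35.9, "ax": 0.73, "ay": 0.23, "az": -0.09, "grip": 1}, {"x": -34.4, "y": 3.1, "z": 35.9, "ax": 0.73, "ay": 0.23, "az": -0.09, "grip": 1}, {"x": -34.4, "y": 3.1, "z": 35.9, "ax": 0.73, "ay": 0.23, "az": -0.09, "grip": 1}, {"x": -34.4, "y": 3.1, "z": 35.9, "ax": 0.73, "ay": 0.23, "az": -0.09, "grip": 1}, {"x": -34.4, "y": 3.1, "z": 35.9, "ax": 0.73, "ay": 0.23, "az": -0.09, "grip": 1}])

```text
time_s: 2.5
eef_pos: [0.4194, -0.0806, 0.2004]
eef_rot: [0.69, -0.307, 0.266, -0.599]
wrist_force: [0.2, -0.0, 0.1]
opening: 0.001
```

```bash
python3 - <<'E'
from bench import ctrl, vision, pinpoint
from h import *
o=ctrl.get_obs(); print(o["time_s"],o["q"].round(3),o["eef_pos"].round(4),o["dq"].round(3),o["opening"],o["wrist_force"]); print(local(V,o["eef_pos"]).round(4), rot(o).round(3))
p=vision.camera_params("wrist"); im=vision.camera("wrist"); cv2.imwrite("pics/w1.png",im[:,:,::-1])
print(-p["R"].T@p["t"])
for n in ["knob_left","knob_right","latch_pivot","latch_tip","bridge"]:
    r=pinpoint("wrist",n)
    z={"k":.104,"l":.0845,"b":.079}[n[0]]
    print(n,[(np.round(a["xy"],1).tolist(),round(a["p"],2),local(V,ray(p,a["xy"],z)).round(4).tolist()) for a in r[:3]])
E
```

```text
2.5 [-1.012 -0.657  2.505  0.763  1.087  0.12 ] [ 0.4194 -0.0806  0.2004] [ 0.006 -0.001  0.006 -0.001  0.001  0.002] 0.0007661214381912133 [ 0.21932908 -0.01597752  0.06559056]
[[-0.1711 -0.0621  0.2004]] [[ 0.141  0.663  0.735]
 [-0.99   0.093  0.105]
 [ 0.001 -0.743  0.67 ]]
[ 0.38070416 -0.08559539  0.3572887 ]
knob_left [([152.4, 183.6], 0.77, [[-0.0789, 0.1105, 0.104]])]
knob_right [([366.5, 182.8], 0.72, [[-0.0787, -0.1059, 0.104]])]
latch_pivot [([414.5, 147.1], 0.76, [[-0.0222, -0.1681, 0.0845]])]
latch_tip [([424.0, 202.2], 0.65, [[-0.0918, -0.1686, 0.0845]])]
bridge [([266.8, 151.0], 0.81, [[-0.0233, 0.0039, 0.079]])]
```

View pics/w1.png

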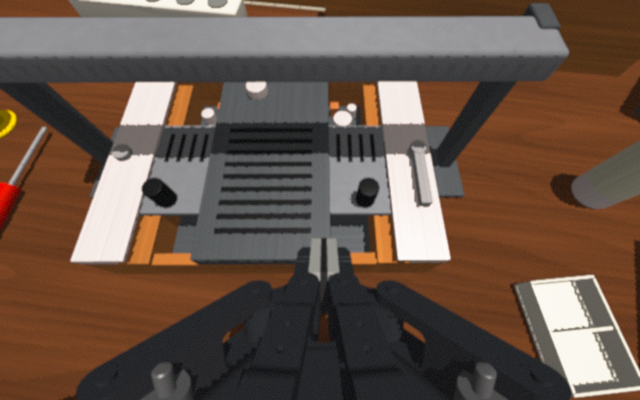

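```bash
cat >> h.py <<'E'
V=np.array([.5795,.0078,.1443])
TH=np.radians(48)
def go(*L):
    from bench import ctrl
    o=ctrl.get_obs(); print("t",round(o["time_s"],2),"loc",local(V,o["eef_pos"]).round(4)[0],"F",o["wrist_force"].round(1),"q",o["q"].round(2))
    for l in L: print(l,inc(o,*target(*l,TH,-1,V)))
E
python3 -c "
from h import *
go((-.135,-.11,.12),(-.125,-.11,.087))"
```

```text
t 2.8 loc [-0.1707 -0.0626  0.2002] F [ 1.   0.3 -0.3] q [-1.01 -0.66  2.51  0.76  1.09  0.12]
(-0.135, -0.11, 0.12) [ 4.729e+00  8.351e+00 -2.724e+00  1.040e-01  1.000e-03  0.000e+00]
(-0.125, -0.11, 0.087) [ 4.7250e+00  1.1472e+01 -4.1910e+00  1.0400e-01  1.0000e-03  0.0000e+00]
```

>>> apply_moves(increments=[{"x": 4.7, "y": 8.35, "z": -2.7, "ax": 0.104, "grip": 1}, {"x": 4.7, "y": 8.35, "z": -2.7, "ax": 0.104, "grip": 1}, {"x": 4.7, "y": 8.35, "z": -2.7, "ax": 0.104, "grip": 1}, {"x": 4.7, "y": 11.5, "z": -4.2, "ax": 0.104, "grip": 1}, {"x": 4.7, "y": 11.5, "z": -4.2, "ax": 0.104, "grip": 1}, {"x": 4.7, "y": 11.5, "z": -4.2, "ax": 0.104, "grip": 1}])

```text
invalid input
```

```bash
python3 - <<'E'
from h import *
from bench import vision
go((-.0975,-.11,.087),(-.080,-.11,.087),(-.12,-.11,.087))
im=vision.camera("wrist"); cv2.imwrite("pics/w2.png",im[:,:,::-1])
E
```

```text
t 2.8 loc [-0.1707 -0.0626  0.2002] F [ 1.   0.3 -0.3] q [-1.01 -0.66  2.51  0.76  1.09  0.12]
(-0.0975, -0.11, 0.087) [ 4.7270e+00  1.3313e+01 -2.1490e+00  1.0400e-01  1.0000e-03  0.0000e+00]
(-0.08, -0.11, 0.087) [ 4.7280e+00  1.4485e+01 -8.4900e-01  1.0400e-01  1.0000e-03  0.0000e+00]
(-0.12, -0.11, 0.087) [ 4.7260e+00  1.1807e+01 -3.8200e+00  1.0400e-01  1.0000e-03  0.0000e+00]
```

View pics/w2.png

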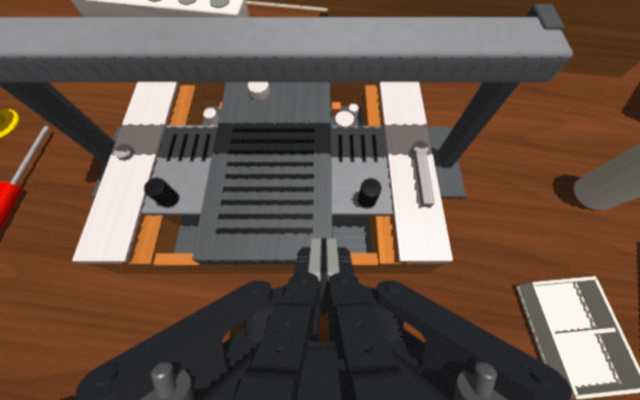

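The picture is unchanged because the call was refused, probably for missing keys. I'll resend with all of them.

>>> apply_moves(increments=[{"x": 4.7, "y": 8.35, "z": -2.7, "ax": 0.104, "ay": 0, "az": 0, "grip": 1}, {"x": 4.7, "y": 8.35, "z": -2.7, "ax": 0.104, "ay": 0, "az": 0, "grip": 1}, {"x": 4.7, "y": 8.35, "z": -2.7, "ax": 0.104, "ay": 0, "az": 0, "grip": 1}, {"x": 4.7, "y": 11.5, "z": -4.2, "ax": 0.104, "ay": 0, "az": 0, "grip": 1}, {"x": 4.7, "y": 11.5, "z": -4.2, "ax": 0.104, "ay": 0, "az": 0, "grip": 1}, {"x": 4.7, "y": 11.5, "z": -4.2, "ax": 0.104, "ay": 0, "az": 0, "grip": 1}])

```text
time_s: 3.6
eef_pos: [0.472, -0.1185, 0.0876]
eef_rot: [0.706, -0.271, 0.234, -0.611]
wrist_force: [-0.5, -0.4, 0.7]
opening: -0.002
```

```bash
python3 - <<'E'
from h import *
from bench import vision
go((-.0975,-.11,.087),(-.080,-.11,.087),(-.12,-.11,.087))
im=vision.camera("wrist"); cv2.imwrite("pics/w3.png",im[:,:,::-1])
E
```

```text
t 3.6 loc [-0.1246 -0.1095  0.0876] F [-0.5 -0.4  0.7] q [-1.   -0.01  2.46  1.3   0.78 -0.6 ]
(-0.0975, -0.11, 0.087) [ 5.500e-02  2.056e+00  1.765e+00 -1.000e-03  2.000e-03 -0.000e+00]
(-0.08, -0.11, 0.087) [ 5.800e-02  3.357e+00  2.935e+00 -1.000e-03  2.000e-03 -0.000e+00]
(-0.12, -0.11, 0.087) [ 0.051  0.383  0.26  -0.001  0.002 -0.   ]
```

View pics/w3.png

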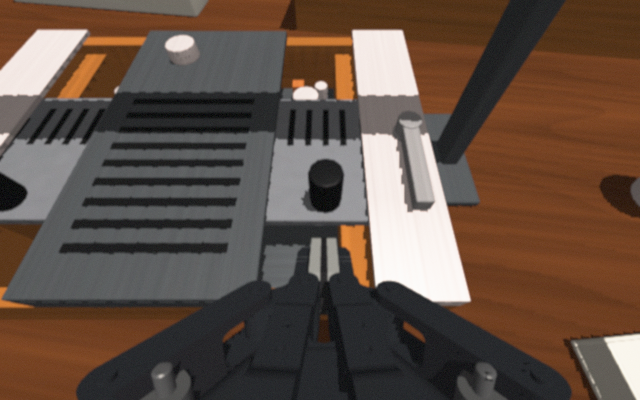

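The fingertips (about 323,255) are lined up on the right knob (about 326,185). First push, right side, about 17 mm.

>>> apply_moves(increments=[{"x": 0.05, "y": 1.5, "z": 1.3, "ax": 0, "ay": 0, "az": 0, "grip": 1}, {"x": 0.05, "y": 2.0, "z": 1.75, "ax": 0, "ay": 0, "az": 0, "grip": 1}, {"x": 0.05, "y": 2.5, "z": 2.15, "ax": 0, "ay": 0, "az": 0, "grip": 1}, {"x": 0.05, "y": 2.9, "z": 2.55, "ax": 0, "ay": 0, "az": 0, "grip": 1}, {"x": 0.05, "y": 3.35, "z": 2.95, "ax": 0, "ay": 0, "az": 0, "grip": 1}])

```text
time_s: 4.28
eef_pos: [0.5167, -0.1136, 0.088]
eef_rot: [0.706, -0.272, 0.232, -0.611]
wrist_force: [-3.5, -3.4, 0.6]
opening: -0.0
```

```bash
cat >> h.py <<'E'
def see(tag,names=("knob_left","knob_right","latch_tip"),save=True):
    from bench import vision,pinpoint
    p=vision.camera_params("wrist"); im=vision.camera("wrist")
    if save: cv2.imwrite(f"pics/{tag}.png",im[:,:,::-1])
    for n in names:
        r=pinpoint("wrist",n); z=.104 if n[0]=="k" else .0845
        print(n,[(np.round(a["xy"],1).tolist(),round(a["p"],2),local(V,ray(p,a["xy"],z)).round(4)[0,:2].tolist()) for a in r[:2]])
E
python3 - <<'E'
from h import *
see("w4")
go((-.105,-.11,.105),(-.11,.11,.105),(-.11,.11,.087),(-.083,.11,.087))
E
```

```text
knob_left []
knob_right [([323.5, 211.8], 0.78, [-0.0639, -0.1109])]
latch_tip [([435.3, 275.4], 0.89, [-0.0932, -0.1727]), ([210.8, 204.0], 0.66, [-0.0483, -0.0398])]
t 4.47 loc [-0.0798 -0.1098  0.0876] F [0.6 0.2 0.5] q [-0.86  0.07  2.38  1.38  0.69 -0.57]
(-0.105, -0.11, 0.105) [ 2.200e-02 -3.038e+00 -3.950e-01 -1.000e-03  4.000e-03 -0.000e+00]
(-0.11, 0.11, 0.105) [-2.198e+01 -3.402e+00 -6.490e-01 -1.000e-03  4.000e-03 -0.000e+00]
(-0.11, 0.11, 0.087) [-2.1984e+01 -2.1990e+00 -1.9880e+00 -1.0000e-03  4.0000e-03 -0.0000e+00]
(-0.083, 0.11, 0.087) [-2.1977e+01 -1.9000e-01 -1.8500e-01 -1.0000e-03  4.0000e-03 -0.0000e+00]
```

View pics/w4.png

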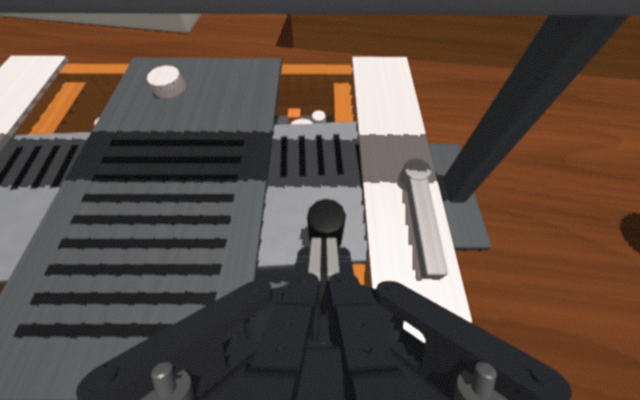

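>>> apply_moves(increments=[{"x": 0, "y": -2.0, "z": -1.5, "ax": 0, "ay": 0, "az": 0, "grip": 1}, {"x": 0, "y": -3.4, "z": -0.6, "ax": 0, "ay": 0, "az": 0, "grip": 1}, {"x": -6, "y": -3.6, "z": -0.85, "ax": 0, "ay": 0, "az": 0, "grip": 1}, {"x": -12, "y": -3.8, "z": -1.1, "ax": 0, "ay": 0, "az": 0, "grip": 1}, {"x": -18, "y": -3.8, "z": -1.1, "ax": 0, "ay": 0, "az": 0, "grip": 1}, {"x": -22, "y": -3.8, "z": -1.1, "ax": 0, "ay": 0, "az": 0, "grip": 1}, {"x": -22, "y": -3.8, "z": -1.1, "ax": 0, "ay": 0, "az": 0, "grip": 1}, {"x": -22, "y": -2.7, "z": -2.4, "ax": 0, "ay": 0, "az": 0, "grip": 1}, {"x": -22, "y": -2.7, "z": -2.4, "ax": 0, "ay": 0, "az": 0, "grip": 1}])

```text
time_s: 5.6
eef_pos: [0.4605, 0.1037, 0.0854]
eef_rot: [0.705, -0.274, 0.236, -0.61]
wrist_force: [0.2, 0.2, 0.7]
opening: -0.0
```

```bash
python3 - <<'E'
from h import *
see("w5")
go((-.095,.11,.087),(-.062,.11,.087))
E
```

```text
knob_left [([331.1, 194.3], 0.88, [-0.0787, 0.108])]
knob_right [([433.4, 61.3], 0.43, [0.0395, 0.0284])]
latch_tip [([421.4, 65.6], 0.27, [0.0622, 0.0277])]
t 5.8 loc [-0.1035  0.1113  0.0863] F [-0.1 -0.1  0.3] q [-0.22 -0.15  2.58  1.89  0.28 -0.58]
(-0.095, 0.11, 0.087) [0.131 0.579 0.623 0.006 0.002 0.002]
(-0.062, 0.11, 0.087) [1.300e-01 3.018e+00 2.846e+00 6.000e-03 2.000e-03 2.000e-03]
```

View pics/w5.png

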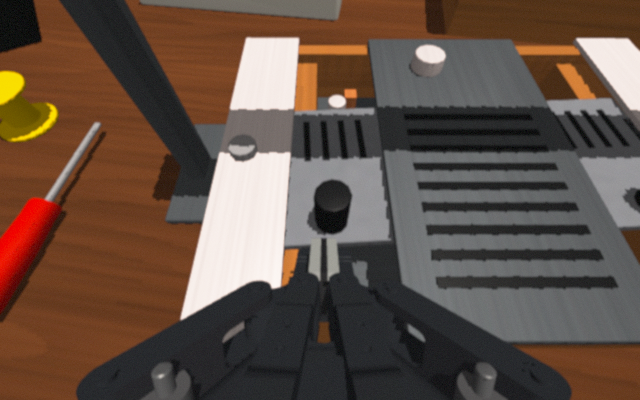

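The left knob (about 332,205) is just ahead of the tips, and the elbow joint is at its range limit here, so I won't back off further on this side. Pushing left about 32 mm.

>>> apply_moves(increments=[{"x": 0.15, "y": 0.6, "z": 0.6, "ax": 0, "ay": 0, "az": 0, "grip": 1}, {"x": 0.15, "y": 1.0, "z": 1.0, "ax": 0, "ay": 0, "az": 0, "grip": 1}, {"x": 0.15, "y": 1.4, "z": 1.4, "ax": 0, "ay": 0, "az": 0, "grip": 1}, {"x": 0.15, "y": 1.8, "z": 1.75, "ax": 0, "ay": 0, "az": 0, "grip": 1}, {"x": 0.15, "y": 2.2, "z": 2.1, "ax": 0, "ay": 0, "az": 0, "grip": 1}, {"x": 0.15, "y": 2.6, "z": 2.45, "ax": 0, "ay": 0, "az": 0, "grip": 1}, {"x": 0.15, "y": 3.0, "z": 2.85, "ax": 0, "ay": 0, "az": 0, "grip": 1}])

```text
time_s: 6.68
eef_pos: [0.5021, 0.1078, 0.0867]
eef_rot: [0.705, -0.274, 0.235, -0.61]
wrist_force: [-3.1, 1.7, 0.9]
opening: 0.002
```

```bash
python3 - <<'E'
from h import *
see("w6")
go((-.085,.11,.087),(-.095,.11,.106),(-.095,-.11,.106),(-.095,-.11,.087))
E
```

```text
knob_left [([322.8, 210.0], 0.64, [-0.0459, 0.1107])]
knob_right []
latch_tip []
t 6.88 loc [-0.0616  0.1095  0.0875] F [-0.1 -0.5  0.6] q [-0.17 -0.03  2.47  2.02  0.25 -0.68]
(-0.085, 0.11, 0.087) [-0.046 -1.7   -1.611  0.006  0.002  0.003]
(-0.095, 0.11, 0.106) [-3.900e-02 -3.719e+00 -8.790e-01  6.000e-03  2.000e-03  3.000e-03]
(-0.095, -0.11, 0.106) [ 2.1961e+01 -3.6590e+00 -9.2700e-01  6.0000e-03  2.0000e-03  3.0000e-03]
(-0.095, -0.11, 0.087) [ 2.1954e+01 -2.3800e+00 -2.3320e+00  6.0000e-03  2.0000e-03  3.0000e-03]
```

View pics/w6.png

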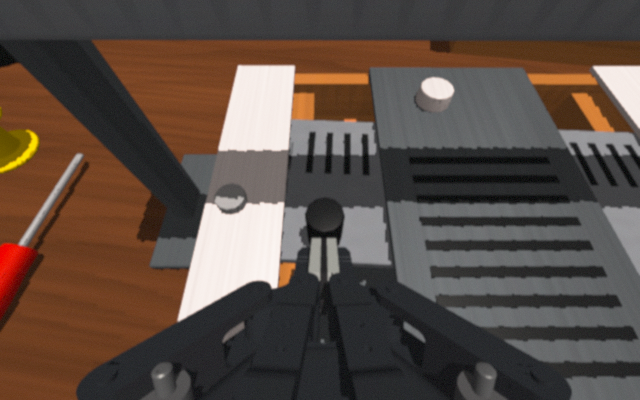

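Left knob now at x = -46 mm. Crossing back to the right.

>>> apply_moves(increments=[{"x": 0, "y": -1.7, "z": -1.6, "ax": 0, "ay": 0, "az": 0, "grip": 1}, {"x": 0, "y": -3.4, "z": -0.6, "ax": 0, "ay": 0, "az": 0, "grip": 1}, {"x": 5, "y": -3.7, "z": -0.9, "ax": 0, "ay": 0, "az": 0, "grip": 1}, {"x": 11, "y": -3.7, "z": -0.9, "ax": 0, "ay": 0, "az": 0, "grip": 1}, {"x": 17, "y": -3.7, "z": -0.9, "ax": 0, "ay": 0, "az": 0, "grip": 1}, {"x": 22, "y": -3.7, "z": -0.9, "ax": 0, "ay": 0, "az": 0, "grip": 1}, {"x": 22, "y": -3.7, "z": -0.9, "ax": 0, "ay": 0, "az": 0, "grip": 1}, {"x": 22, "y": -2.4, "z": -2.3, "ax": 0, "ay": 0, "az": 0, "grip": 1}, {"x": 22, "y": -2.4, "z": -2.3, "ax": 0, "ay": 0, "az": 0, "grip": 1}])

```text
time_s: 8.0
eef_pos: [0.5005, -0.1135, 0.0861]
eef_rot: [0.705, -0.274, 0.237, -0.61]
wrist_force: [-0.3, 0.4, -0.7]
opening: 0.003
```

```bash
python3 - <<'E'
from h import *
see("w7")
go((-.079,-.11,.087),(-.044,-.11,.087))
E
```

```text
knob_left []
knob_right [([326.1, 175.4], 0.84, [-0.0571, -0.1101])]
latch_tip [([435.5, 245.3], 0.86, [-0.0924, -0.1731])]
t 8.2 loc [-0.0947 -0.1099  0.0879] F [ 0.1 -0.   0.1] q [-0.9   0.04  2.4   1.34  0.71 -0.56]
(-0.079, -0.11, 0.087) [0.007 1.221 0.984 0.005 0.003 0.002]
(-0.044, -0.11, 0.087) [9.000e-03 3.810e+00 3.339e+00 5.000e-03 3.000e-03 2.000e-03]
```

View pics/w7.png

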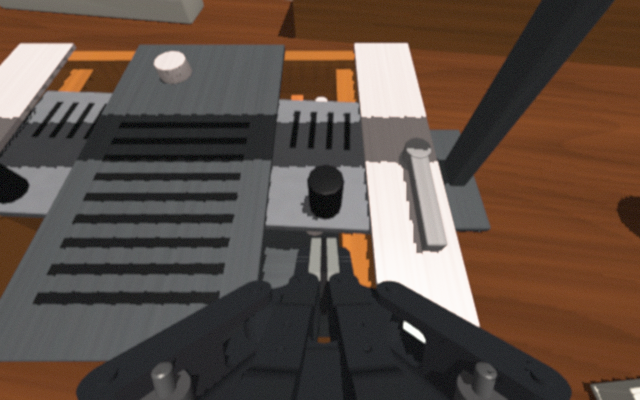

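Right knob (about 326,185) dead ahead at x of about -58 mm. Pushing right about 32 mm.

>>> apply_moves(increments=[{"x": 0, "y": 1.2, "z": 1.0, "ax": 0, "ay": 0, "az": 0, "grip": 1}, {"x": 0, "y": 1.7, "z": 1.4, "ax": 0, "ay": 0, "az": 0, "grip": 1}, {"x": 0, "y": 2.1, "z": 1.8, "ax": 0, "ay": 0, "az": 0, "grip": 1}, {"x": 0, "y": 2.5, "z": 2.15, "ax": 0, "ay": 0, "az": 0, "grip": 1}, {"x": 0, "y": 2.9, "z": 2.55, "ax": 0, "ay": 0, "az": 0, "grip": 1}, {"x": 0, "y": 3.4, "z": 2.95, "ax": 0, "ay": 0, "az": 0, "grip": 1}, {"x": 0, "y": 3.9, "z": 3.4, "ax": 0, "ay": 0, "az": 0, "grip": 1}])

```text
time_s: 9.07
eef_pos: [0.5531, -0.1073, 0.0866]
eef_rot: [0.705, -0.274, 0.235, -0.611]
wrist_force: [-3.4, -3.2, 0.7]
opening: 0.003
```

```bash
python3 - <<'E'
from h import *
see("w8")
go((-.065,-.11,.087),(-.07,-.11,.106),(-.08,.11,.106),(-.08,.11,.087))
E
```

```text
knob_left []
knob_right [([327.4, 213.0], 0.75, [-0.0283, -0.1119])]
latch_tip [([202.5, 239.3], 0.16, [-0.0357, -0.0393])]
t 9.28 loc [-0.0428 -0.1091  0.0867] F [ 0.  -0.3 -0.5] q [-0.76  0.13  2.3   1.42  0.63 -0.52]
(-0.065, -0.11, 0.087) [ 0.084 -1.667 -1.472  0.005  0.004  0.   ]
(-0.07, -0.11, 0.106) [ 0.089 -3.315 -0.403  0.005  0.004  0.   ]
(-0.08, 0.11, 0.106) [-2.1913e+01 -4.0660e+00 -9.9800e-01  5.0000e-03  4.0000e-03  0.0000e+00]
(-0.08, 0.11, 0.087) [-2.1918e+01 -2.7880e+00 -2.4040e+00  5.0000e-03  4.0000e-03  0.0000e+00]
```

View pics/w8.png

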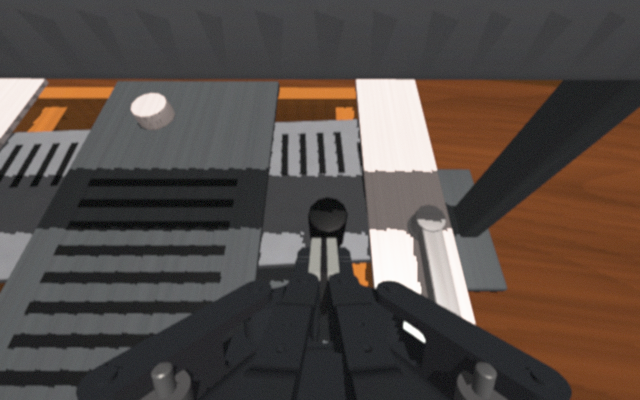

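>>> apply_moves(increments=[{"x": 0, "y": -1.7, "z": -1.5, "ax": 0, "ay": 0, "az": 0, "grip": 1}, {"x": 0, "y": -3.3, "z": -0.4, "ax": 0, "ay": 0, "az": 0, "grip": 1}, {"x": -5, "y": -3.8, "z": -0.75, "ax": 0, "ay": 0, "az": 0, "grip": 1}, {"x": -11, "y": -4.1, "z": -1.0, "ax": 0, "ay": 0, "az": 0, "grip": 1}, {"x": -17, "y": -4.1, "z": -1.0, "ax": 0, "ay": 0, "az": 0, "grip": 1}, {"x": -21.9, "y": -4.1, "z": -1.0, "ax": 0, "ay": 0, "az": 0, "grip": 1}, {"x": -21.9, "y": -4.1, "z": -1.0, "ax": 0, "ay": 0, "az": 0, "grip": 1}, {"x": -21.9, "y": -2.8, "z": -2.4, "ax": 0, "ay": 0, "az": 0, "grip": 1}, {"x": -21.9, "y": -2.8, "z": -2.4, "ax": 0, "ay": 0, "az": 0, "grip": 1}])

```text
time_s: 10.4
eef_pos: [0.4843, 0.1044, 0.0863]
eef_rot: [0.705, -0.274, 0.235, -0.61]
wrist_force: [0.1, -1.2, 0.5]
opening: 0.003
```

```bash
python3 - <<'E'
from h import *
see("w9")
go((-.06,.11,.087),(-.025,.11,.087))
E
```

```text
knob_left [([327.7, 173.5], 0.78, [-0.0404, 0.1071])]
knob_right []
latch_tip [([434.1, 77.9], 0.2, [0.0711, 0.0166])]
t 10.6 loc [-0.0799  0.1088  0.0872] F [ 1.2 -0.4 -0.2] q [-0.19 -0.08  2.52  1.96  0.27 -0.64]
(-0.06, 0.11, 0.087) [-1.150e-01  1.482e+00  1.326e+00  5.000e-03  2.000e-03  1.000e-03]
(-0.025, 0.11, 0.087) [-1.130e-01  4.071e+00  3.681e+00  5.000e-03  2.000e-03  1.000e-03]
```

View pics/w9.png

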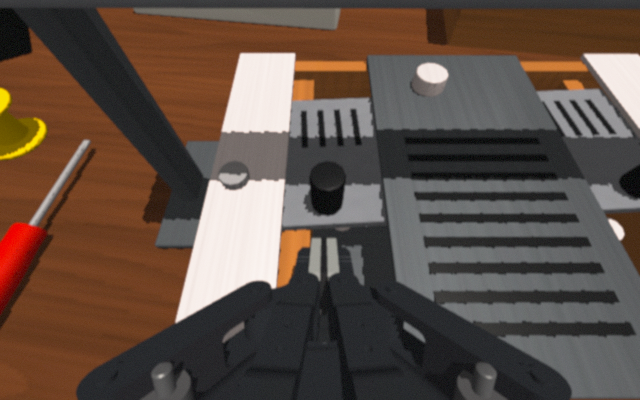

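Left knob (about 328,185) ahead. Pushing left about 32 mm, to x of about -10 mm.

>>> apply_moves(increments=[{"x": 0, "y": 1.4, "z": 1.25, "ax": 0, "ay": 0, "az": 0, "grip": 1}, {"x": 0, "y": 1.9, "z": 1.7, "ax": 0, "ay": 0, "az": 0, "grip": 1}, {"x": 0, "y": 2.4, "z": 2.15, "ax": 0, "ay": 0, "az": 0, "grip": 1}, {"x": 0, "y": 2.8, "z": 2.5, "ax": 0, "ay": 0, "az": 0, "grip": 1}, {"x": 0, "y": 3.2, "z": 2.9, "ax": 0, "ay": 0, "az": 0, "grip": 1}, {"x": 0, "y": 3.6, "z": 3.25, "ax": 0, "ay": 0, "az": 0, "grip": 1}, {"x": 0, "y": 3.9, "z": 3.55, "ax": 0, "ay": 0, "az": 0, "grip": 1}])

```text
time_s: 11.48
eef_pos: [0.5369, 0.1119, 0.0869]
eef_rot: [0.705, -0.274, 0.235, -0.61]
wrist_force: [-2.6, 1.2, 0.2]
opening: 0.0
```

```bash
python3 - <<'E'
from h import *
see("w10")
go((-.048,.11,.087),(-.06,.11,.106),(-.06,-.11,.106),(-.06,-.11,.087))
E
```

```text
knob_left [([322.5, 214.9], 0.66, [-0.0138, 0.1099])]
knob_right []
latch_tip [([503.1, 239.6], 0.29, [-0.02, 0.0041])]
t 11.68 loc [-0.0267  0.1087  0.0875] F [-0.8 -0.7 -0. ] q [-0.13  0.06  2.39  2.08  0.23 -0.72]
(-0.048, 0.11, 0.087) [-0.132 -1.544 -1.465  0.004  0.002  0.002]
(-0.06, 0.11, 0.106) [-1.260e-01 -3.709e+00 -8.660e-01  4.000e-03  2.000e-03  2.000e-03]
(-0.06, -0.11, 0.106) [ 2.1874e+01 -3.6720e+00 -9.1900e-01  4.0000e-03  2.0000e-03  2.0000e-03]
(-0.06, -0.11, 0.087) [ 2.1868e+01 -2.3940e+00 -2.3260e+00  4.0000e-03  2.0000e-03  2.0000e-03]
```

View pics/w10.png

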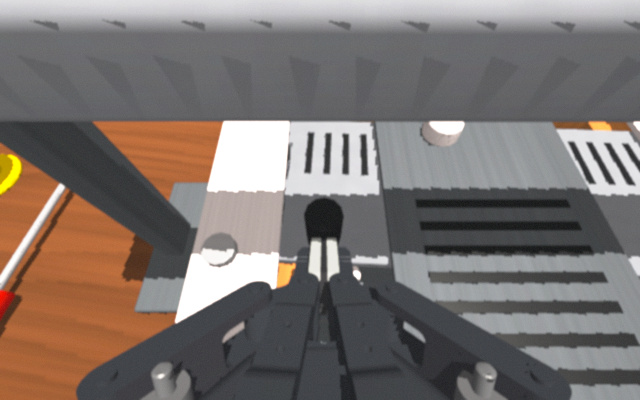

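Left knob about 8 mm short. Crossing to the right for its last long push.

>>> apply_moves(increments=[{"x": 0, "y": -1.6, "z": -1.5, "ax": 0, "ay": 0, "az": 0, "grip": 1}, {"x": 0, "y": -3.4, "z": -0.6, "ax": 0, "ay": 0, "az": 0, "grip": 1}, {"x": 5, "y": -3.7, "z": -0.9, "ax": 0, "ay": 0, "az": 0, "grip": 1}, {"x": 11, "y": -3.7, "z": -0.9, "ax": 0, "ay": 0, "az": 0, "grip": 1}, {"x": 17, "y": -3.7, "z": -0.9, "ax": 0, "ay": 0, "az": 0, "grip": 1}, {"x": 21.9, "y": -3.7, "z": -0.9, "ax": 0, "ay": 0, "az": 0, "grip": 1}, {"x": 21.9, "y": -3.7, "z": -0.9, "ax": 0, "ay": 0, "az": 0, "grip": 1}, {"x": 21.9, "y": -2.4, "z": -2.3, "ax": 0, "ay": 0, "az": 0, "grip": 1}, {"x": 21.9, "y": -2.4, "z": -2.3, "ax": 0, "ay": 0, "az": 0, "grip": 1}])

```text
time_s: 12.8
eef_pos: [0.5352, -0.1085, 0.086]
eef_rot: [0.705, -0.273, 0.236, -0.61]
wrist_force: [0.1, 1.2, 0.5]
opening: 0.002
```

```bash
python3 - <<'E'
from h import *
see("w11")
go((-.042,-.11,.087),(-.026,-.11,.087))
E
```

```text
knob_left []
knob_right [([327.0, 176.5], 0.98, [-0.0229, -0.1105])]
latch_tip [([447.7, 311.7], 0.69, [-0.0932, -0.1721])]
t 13.0 loc [-0.0595 -0.1098  0.0879] F [ 0.2  1.  -0.2] q [-0.8   0.1   2.33  1.4   0.65 -0.54]
(-0.042, -0.11, 0.087) [2.300e-02 1.358e+00 1.112e+00 4.000e-03 3.000e-03 1.000e-03]
(-0.026, -0.11, 0.087) [2.500e-02 2.543e+00 2.187e+00 4.000e-03 3.000e-03 1.000e-03]
```

View pics/w11.png

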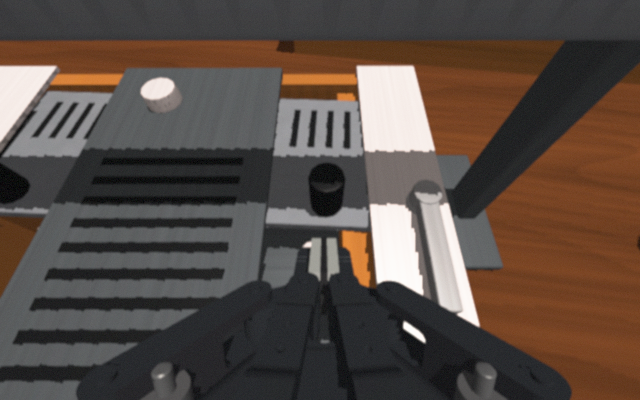

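>>> apply_moves(increments=[{"x": 0, "y": 1.2, "z": 1.0, "ax": 0, "ay": 0, "az": 0, "grip": 1}, {"x": 0, "y": 1.6, "z": 1.3, "ax": 0, "ay": 0, "az": 0, "grip": 1}, {"x": 0, "y": 1.95, "z": 1.65, "ax": 0, "ay": 0, "az": 0, "grip": 1}, {"x": 0, "y": 2.3, "z": 1.95, "ax": 0, "ay": 0, "az": 0, "grip": 1}, {"x": 0, "y": 2.6, "z": 2.2, "ax": 0, "ay": 0, "az": 0, "grip": 1}, {"x": 0, "y": 2.8, "z": 2.4, "ax": 0, "ay": 0, "az": 0, "grip": 1}])

```text
time_s: 13.75
eef_pos: [0.573, -0.1043, 0.0868]
eef_rot: [0.705, -0.274, 0.234, -0.611]
wrist_force: [-3.6, -2.5, 2.0]
opening: -0.0
```

```bash
python3 - <<'E'
from h import *
see("w12")
go((-.021,-.11,.087),(-.018,-.11,.087))
E
```

```text
knob_left []
knob_right [([322.6, 212.3], 0.76, [-0.0077, -0.1092])]
latch_tip []
t 13.95 loc [-0.0226 -0.1093  0.0867] F [-0.8  0.   0. ] q [-0.71  0.17  2.26  1.44  0.6  -0.5 ]
(-0.021, -0.11, 0.087) [0.069 0.101 0.133 0.004 0.003 0.   ]
(-0.018, -0.11, 0.087) [0.069 0.323 0.335 0.004 0.003 0.   ]
```

View pics/w12.png

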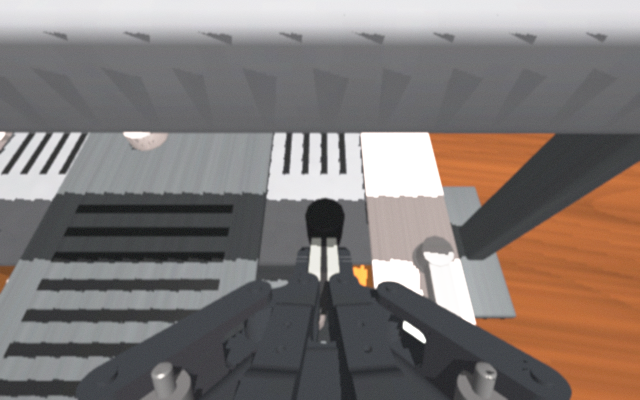

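>>> apply_moves(increments=[{"x": 0, "y": 0.07, "z": 0.07, "ax": 0, "ay": 0, "az": 0, "grip": 1}, {"x": 0, "y": 0.15, "z": 0.13, "ax": 0, "ay": 0, "az": 0, "grip": 1}])

```text
time_s: 14.2
eef_pos: [0.5747, -0.1033, 0.0865]
eef_rot: [0.706, -0.273, 0.234, -0.61]
wrist_force: [-3.7, -0.8, 1.8]
opening: 0.002
```

```bash
python3 -c "
from h import *
go((-.018,-.11,.087))"
```

```text
t 14.2 loc [-0.0208 -0.1093  0.0865] F [-3.7 -0.8  1.8] q [-0.71  0.17  2.25  1.44  0.6  -0.5 ]
(-0.018, -0.11, 0.087) [0.071 0.174 0.222 0.004 0.003 0.   ]
```

>>> apply_moves(increments=[{"x": 0, "y": 0.1, "z": 0.1, "ax": 0, "ay": 0, "az": 0, "grip": 1}, {"x": 0, "y": 0.15, "z": 0.13, "ax": 0, "ay": 0, "az": 0, "grip": 1}])

```text
time_s: 14.45
eef_pos: [0.5765, -0.1032, 0.0864]
eef_rot: [0.706, -0.274, 0.235, -0.61]
wrist_force: [-9.4, -1.6, 4.9]
opening: -0.001
```

```bash
python3 -c "
from h import *
go((-.045,-.11,.087),(-.05,-.11,.106),(-.05,.11,.106),(-.05,.11,.087))"
```

```text
t 14.45 loc [-0.0189 -0.1094  0.0864] F [-9.4 -1.6  4.9] q [-0.7   0.18  2.25  1.44  0.59 -0.5 ]
(-0.045, -0.11, 0.087) [ 5.600e-02 -1.974e+00 -1.710e+00  4.000e-03  3.000e-03  1.000e-03]
(-0.05, -0.11, 0.106) [ 6.100e-02 -3.621e+00 -6.400e-01  4.000e-03  3.000e-03  1.000e-03]
(-0.05, 0.11, 0.106) [-2.1939e+01 -3.6360e+00 -5.6800e-01  4.0000e-03  3.0000e-03  1.0000e-03]
(-0.05, 0.11, 0.087) [-2.1945e+01 -2.3590e+00 -1.9740e+00  4.0000e-03  3.0000e-03  1.0000e-03]
```

Force rose to about 11 N, so the right end is against the stop. Crossing to the left.

>>> apply_moves(increments=[{"x": 0, "y": -2.0, "z": -1.7, "ax": 0, "ay": 0, "az": 0, "grip": 1}, {"x": 0, "y": -3.6, "z": -0.65, "ax": 0, "ay": 0, "az": 0, "grip": 1}, {"x": -5, "y": -3.65, "z": -0.6, "ax": 0, "ay": 0, "az": 0, "grip": 1}, {"x": -11, "y": -3.65, "z": -0.6, "ax": 0, "ay": 0, "az": 0, "grip": 1}, {"x": -17, "y": -3.65, "z": -0.6, "ax": 0, "ay": 0, "az": 0, "grip": 1}, {"x": -22, "y": -3.65, "z": -0.6, "ax": 0, "ay": 0, "az": 0, "grip": 1}, {"x": -22, "y": -3.65, "z": -0.6, "ax": 0, "ay": 0, "az": 0, "grip": 1}, {"x": -22, "y": -2.35, "z": -2.0, "ax": 0, "ay": 0, "az": 0, "grip": 1}, {"x": -22, "y": -2.35, "z": -2.0, "ax": 0, "ay": 0, "az": 0, "grip": 1}])

```text
time_s: 15.58
eef_pos: [0.5137, 0.1094, 0.0857]
eef_rot: [0.705, -0.274, 0.236, -0.61]
wrist_force: [-0.4, 1.4, -0.3]
opening: 0.005
```

```bash
python3 - <<'E'
from h import *
see("w13")
go((-.03,.11,.087),(-.022,.11,.087))
E
```

```text
knob_left [([323.8, 172.2], 0.82, [-0.01, 0.1101])]
knob_right []
latch_tip []
t 15.78 loc [-0.0497  0.1096  0.0872] F [ 0.2  0.3 -0.2] q [-0.15  0.01  2.44  2.06  0.25 -0.71]
(-0.03, 0.11, 0.087) [-0.037  1.473  1.31   0.004  0.002  0.002]
(-0.022, 0.11, 0.087) [-3.700e-02  2.066e+00  1.847e+00  4.000e-03  2.000e-03  2.000e-03]
```

View pics/w13.png

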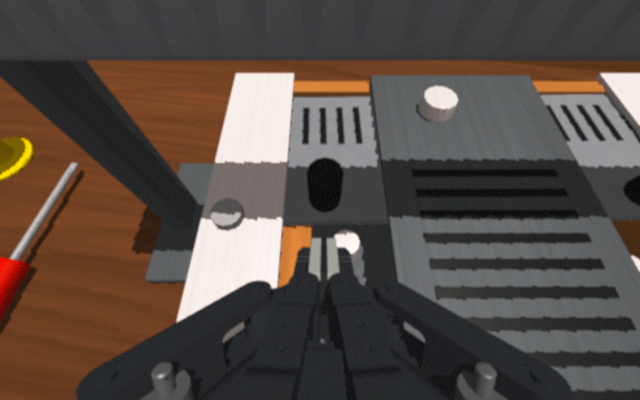

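>>> apply_moves(increments=[{"x": 0, "y": 1.3, "z": 1.15, "ax": 0, "ay": 0, "az": 0, "grip": 1}, {"x": 0, "y": 1.7, "z": 1.5, "ax": 0, "ay": 0, "az": 0, "grip": 1}, {"x": 0, "y": 1.95, "z": 1.75, "ax": 0, "ay": 0, "az": 0, "grip": 1}, {"x": 0, "y": 2.1, "z": 1.9, "ax": 0, "ay": 0, "az": 0, "grip": 1}])

```text
time_s: 16.27
eef_pos: [0.5421, 0.1132, 0.0869]
eef_rot: [0.705, -0.274, 0.235, -0.611]
wrist_force: [-4.7, -0.7, 3.0]
opening: 0.0
```

```bash
python3 -c "
from h import *
go((-.019,.11,.087))"
```

```text
t 16.27 loc [-0.0219  0.1097  0.0869] F [-4.7 -0.7  3. ] q [-0.13  0.07  2.37  2.1   0.23 -0.73]
(-0.019, 0.11, 0.087) [-0.035  0.206  0.206  0.005  0.002  0.002]
```

>>> apply_moves(increments=[{"x": 0, "y": 0.1, "z": 0.1, "ax": 0, "ay": 0, "az": 0, "grip": 1}, {"x": 0, "y": 0.2, "z": 0.18, "ax": 0, "ay": 0, "az": 0, "grip": 1}])

```text
time_s: 16.52
eef_pos: [0.5443, 0.1138, 0.0867]
eef_rot: [0.705, -0.274, 0.235, -0.61]
wrist_force: [-4.6, 0.6, 3.3]
opening: -0.001
```

```bash
python3 -c "
from h import *
go((-.017,.11,.087))"
```

```text
t 16.52 loc [-0.0196  0.1099  0.0867] F [-4.6  0.6  3.3] q [-0.12  0.08  2.37  2.1   0.23 -0.73]
(-0.017, 0.11, 0.087) [-0.006  0.171  0.201  0.005  0.002  0.001]
```

>>> apply_moves(increments=[{"x": 0, "y": 0.1, "z": 0.1, "ax": 0, "ay": 0, "az": 0, "grip": 1}, {"x": 0, "y": 0.18, "z": 0.18, "ax": 0, "ay": 0, "az": 0, "grip": 1}])

```text
time_s: 16.77
eef_pos: [0.5453, 0.1142, 0.0858]
eef_rot: [0.705, -0.274, 0.236, -0.61]
wrist_force: [-23.5, -4.9, 17.7]
opening: 0.005
```

```bash
python3 -c "
from h import *
go((-.015,.11,.087))"
```

```text
t 16.77 loc [-0.0186  0.1102  0.0858] F [-23.5  -4.9  17.7] q [-0.12  0.08  2.36  2.1   0.22 -0.73]
(-0.015, 0.11, 0.087) [0.017 0.184 0.326 0.007 0.002 0.002]
```

Left end is at the stop with about 29 N, under the limit. Backing off to look at both knobs.

```bash
python3 -c "
from h import *
go((-.045,.11,.087),(-.06,.11,.12),(-.12,-.03,.16))"
```

```text
t 16.77 loc [-0.0186  0.1102  0.0858] F [-23.5  -4.9  17.7] q [-0.12  0.08  2.36  2.1   0.22 -0.73]
(-0.045, 0.11, 0.087) [ 1.600e-02 -2.031e+00 -1.697e+00  7.000e-03  2.000e-03  2.000e-03]
(-0.06, 0.11, 0.12) [ 2.500e-02 -5.364e+00 -2.730e-01  7.000e-03  2.000e-03  2.000e-03]
(-0.12, -0.03, 0.16) [ 1.4034e+01 -1.2469e+01 -1.3970e+00  7.0000e-03  2.0000e-03  2.0000e-03]
```

>>> apply_moves(increments=[{"x": 0, "y": -2.0, "z": -1.7, "ax": 0, "ay": 0, "az": 0, "grip": 1}, {"x": 0, "y": -5.3, "z": -0.3, "ax": 0, "ay": 0, "az": 0, "grip": 1}, {"x": 5, "y": -8, "z": -0.7, "ax": 0, "ay": 0, "az": 0, "grip": 1}, {"x": 10, "y": -10.5, "z": -1.1, "ax": 0, "ay": 0, "az": 0, "grip": 1}, {"x": 14, "y": -12.5, "z": -1.4, "ax": 0, "ay": 0, "az": 0, "grip": 1}, {"x": 14, "y": -12.5, "z": -1.4, "ax": 0, "ay": 0, "az": 0, "grip": 1}, {"x": 14, "y": -12.5, "z": -1.4, "ax": 0, "ay": 0, "az": 0, "grip": 1}])

```text
time_s: 17.65
eef_pos: [0.4653, -0.043, 0.1619]
eef_rot: [0.703, -0.274, 0.235, -0.613]
wrist_force: [0.3, -0.8, 1.1]
opening: -0.003
```

```bash
python3 - <<'E'
from h import *
see("w14",("knob_left","knob_right","latch_tip","latch_pivot"))
go((-.08,-.215,.13),(-.08,-.215,.088))
E
```

```text
knob_left [([169.5, 153.5], 0.85, [-0.0039, 0.1108])]
knob_right [([399.8, 154.2], 0.59, [-0.0053, -0.1073])]
latch_tip [([486.1, 249.1], 0.78, [-0.0929, -0.1735])]
latch_pivot [([464.5, 183.1], 0.9, [-0.0255, -0.1724])]
t 17.9 loc [-0.1201 -0.0278  0.1595] F [-0.6  0.5 -0.9] q [-0.81 -0.44  2.55  1.02  0.78 -0.05]
(-0.08, -0.215, 0.13) [ 1.8726e+01  4.9240e+00  4.7500e-01  8.0000e-03  3.0000e-03 -1.0000e-03]
(-0.08, -0.215, 0.088) [ 1.8721e+01  7.7590e+00 -2.6230e+00  8.0000e-03  3.0000e-03 -1.0000e-03]
```

View pics/w14.png

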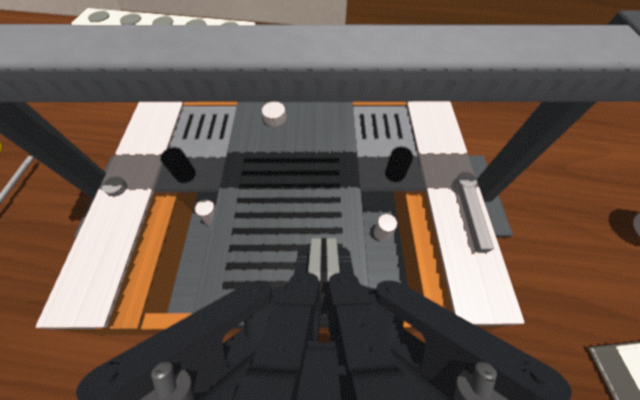

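Both knobs read home (x about -4 and -5 mm; home is -4). The latch is open, pivot about (464,183) and tip about (486,249). Moving to the outer side of the latch.

>>> apply_moves(increments=[{"x": 6, "y": 1.5, "z": 0.1, "ax": 0, "ay": 0, "az": 0, "grip": 1}, {"x": 12, "y": 3.2, "z": 0.2, "ax": 0, "ay": 0, "az": 0, "grip": 1}, {"x": 18, "y": 4.9, "z": 0.5, "ax": 0, "ay": 0, "az": 0, "grip": 1}, {"x": 19.2, "y": 4.9, "z": 0.5, "ax": 0, "ay": 0, "az": 0, "grip": 1}, {"x": 19.2, "y": 7.8, "z": -2.6, "ax": 0, "ay": 0, "az": 0, "grip": 1}, {"x": 19.2, "y": 7.8, "z": -2.6, "ax": 0, "ay": 0, "az": 0, "grip": 1}])

```text
time_s: 18.65
eef_pos: [0.5312, -0.2167, 0.0843]
eef_rot: [0.707, -0.274, 0.24, -0.606]
wrist_force: [-0.0, 1.5, 0.4]
opening: -0.002
```

```bash
python3 - <<'E'
from h import *
see("w15",("latch_tip","latch_pivot"))
go((-.076,-.193,.088),(-.075,-.1755,.088),(-.068,-.1595,.088),(-.056,-.1467,.088),(-.041,-.139,.088),(-.032,-.137,.088))
E
```

```text
latch_tip [([18.0, 167.3], 0.75, [-0.0232, -0.0096]), ([245.0, 271.5], 0.64, [-0.0927, -0.1723])]
latch_pivot [([259.2, 169.5], 0.96, [-0.025, -0.172]), ([576.5, 239.2], 0.52, [-0.0736, -0.3595])]
t 18.8 loc [-0.0788 -0.2187  0.0891] F [ 0.3 -0.4  1.1] q [-1.01  0.21  2.19  1.24  0.8  -0.53]
(-0.076, -0.193, 0.088) [-2.571  0.287  0.122  0.007  0.004 -0.003]
(-0.075, -0.1755, 0.088) [-4.321e+00  3.650e-01  1.970e-01  7.000e-03  4.000e-03 -3.000e-03]
(-0.068, -0.1595, 0.088) [-5.917e+00  8.860e-01  6.760e-01  7.000e-03  4.000e-03 -3.000e-03]
(-0.056, -0.1467, 0.088) [-7.191e+00  1.775e+00  1.491e+00  7.000e-03  4.000e-03 -3.000e-03]
(-0.041, -0.139, 0.088) [-7.954e+00  2.885e+00  2.506e+00  7.000e-03  4.000e-03 -3.000e-03]
(-0.032, -0.137, 0.088) [-8.149e+00  3.550e+00  3.114e+00  7.000e-03  4.000e-03 -3.000e-03]
```

View pics/w15.png

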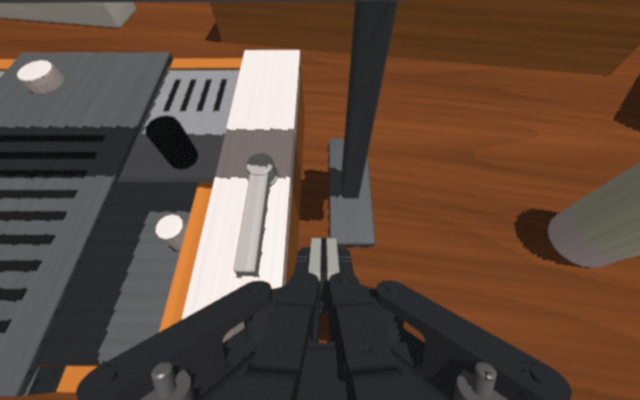

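The tips (about 323,255) stand outside the latch arm (about 245–260, 170–270). Sweeping it in.

>>> apply_moves(increments=[{"x": -1.3, "y": 0.15, "z": 0.1, "ax": 0, "ay": 0, "az": 0, "grip": 1}, {"x": -2.6, "y": 0.3, "z": 0.15, "ax": 0, "ay": 0, "az": 0, "grip": 1}, {"x": -3.5, "y": 0.33, "z": 0.2, "ax": 0, "ay": 0, "az": 0, "grip": 1}, {"x": -4.3, "y": 0.37, "z": 0.2, "ax": 0, "ay": 0, "az": 0, "grip": 1}, {"x": -5.2, "y": 0.6, "z": 0.45, "ax": 0, "ay": 0, "az": 0, "grip": 1}, {"x": -5.9, "y": 0.9, "z": 0.7, "ax": 0, "ay": 0, "az": 0, "grip": 1}, {"x": -6.6, "y": 1.3, "z": 1.1, "ax": 0, "ay": 0, "az": 0, "grip": 1}, {"x": -7.2, "y": 1.75, "z": 1.5, "ax": 0, "ay": 0, "az": 0, "grip": 1}])

```text
time_s: 19.8
eef_pos: [0.5452, -0.1446, 0.088]
eef_rot: [0.706, -0.275, 0.236, -0.608]
wrist_force: [-2.6, -0.5, 1.6]
opening: 0.002
```

```bash
python3 - <<'E'
from h import *
see("w16",("latch_tip","latch_pivot","knob_right"))
go((-.045,-.139,.089),(-.034,-.137,.089))
E
```

```text
latch_tip [([273.9, 266.7], 0.9, [-0.0647, -0.1179])]
latch_pivot [([367.7, 204.8], 0.66, [-0.0249, -0.1734])]
knob_right [([262.5, 158.4], 0.93, [-0.0037, -0.1083])]
t 20.0 loc [-0.0558 -0.1462  0.0882] F [-0.8  0.6 -0.3] q [-0.86  0.15  2.27  1.34  0.69 -0.52]
(-0.045, -0.139, 0.089) [-0.717  0.75   0.793  0.007  0.005 -0.003]
(-0.034, -0.137, 0.089) [-0.911  1.563  1.536  0.007  0.005 -0.003]
```

View pics/w16.png

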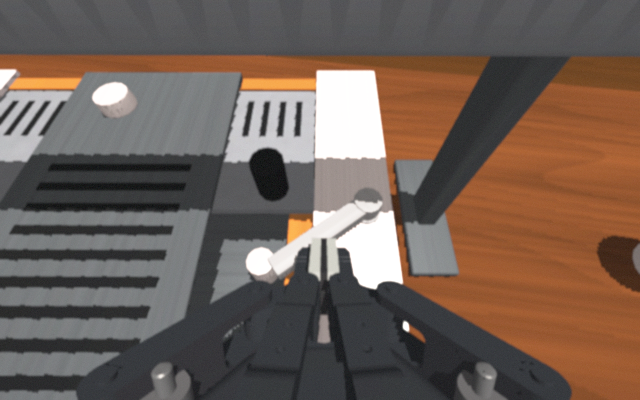

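Latch at about 54°, contact fine. Continuing.

>>> apply_moves(increments=[{"x": -0.4, "y": 0.4, "z": 0.4, "ax": 0, "ay": 0, "az": 0, "grip": 1}, {"x": -0.7, "y": 0.75, "z": 0.75, "ax": 0, "ay": 0, "az": 0, "grip": 1}, {"x": -0.8, "y": 1.05, "z": 1.0, "ax": 0, "ay": 0, "az": 0, "grip": 1}, {"x": -0.9, "y": 1.35, "z": 1.3, "ax": 0, "ay": 0, "az": 0, "grip": 1}])

```text
time_s: 20.5
eef_pos: [0.5626, -0.1328, 0.0886]
eef_rot: [0.707, -0.275, 0.235, -0.608]
wrist_force: [-1.3, 0.7, 0.6]
opening: -0.004
```

```bash
python3 - <<'E'
from h import *
see("w17",("latch_tip","latch_pivot","knob_right"))
go((-.034,-.137,.089),(-.031,-.137,.089),(-.06,-.137,.095))
E
```

```text
latch_tip [([269.1, 252.4], 0.66, [-0.0373, -0.1051])]
latch_pivot [([384.2, 232.7], 0.66, [-0.0246, -0.1728])]
knob_right [([278.2, 186.3], 0.76, [-0.0045, -0.1102])]
t 20.7 loc [-0.037  -0.1372  0.0888] F [0.2 0.1 0.1] q [-0.8   0.17  2.25  1.37  0.66 -0.5 ]
(-0.034, -0.137, 0.089) [-0.02   0.205  0.214  0.007  0.005 -0.003]
(-0.031, -0.137, 0.089) [-0.018  0.426  0.416  0.007  0.005 -0.003]
(-0.06, -0.137, 0.095) [-0.034 -2.12  -1.096  0.007  0.005 -0.003]
```

View pics/w17.png

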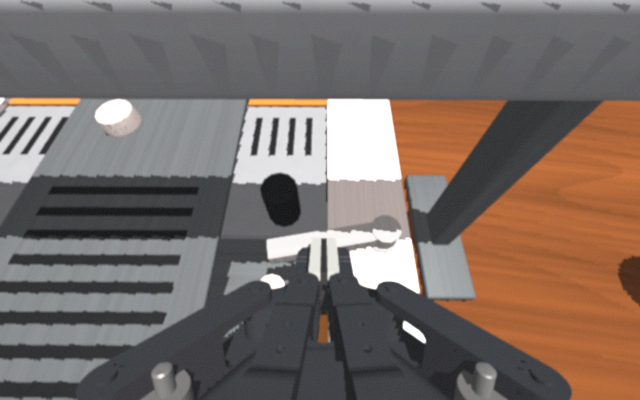

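Tip now 105 mm off the middle line, about 79°. A bit more for margin.

>>> apply_moves(increments=[{"x": 0, "y": 0.2, "z": 0.2, "ax": 0, "ay": 0, "az": 0, "grip": 1}, {"x": 0, "y": 0.4, "z": 0.35, "ax": 0, "ay": 0, "az": 0, "grip": 1}, {"x": 0, "y": 0.4, "z": 0.35, "ax": 0, "ay": 0, "az": 0, "grip": 1}])

```text
time_s: 21.08
eef_pos: [0.5681, -0.1324, 0.0888]
eef_rot: [0.707, -0.275, 0.235, -0.608]
wrist_force: [-0.9, 0.1, -0.6]
opening: 0.0
```

```bash
python3 - <<'E'
from h import *
see("w18",("latch_tip","latch_pivot","knob_right"))
go((-.06,-.137,.1),(-.12,-.06,.16))
E
```

```text
latch_tip [([265.8, 247.5], 0.91, [-0.0288, -0.1032]), ([169.0, 115.8], 0.24, [0.0771, -0.0171])]
latch_pivot [([384.5, 240.2], 0.83, [-0.0239, -0.1729])]
knob_right [([275.2, 192.3], 0.81, [-0.003, -0.1092]), ([102.6, 230.4], 0.26, [-0.027, -0.0204])]
t 21.27 loc [-0.0316 -0.1374  0.0888] F [-0.   0.2  0.9] q [-0.78  0.18  2.24  1.37  0.65 -0.49]
(-0.06, -0.137, 0.1) [-0.052 -2.855 -1.083  0.007  0.005 -0.003]
(-0.12, -0.06, 0.16) [-7.7750e+00 -1.1309e+01 -6.5800e-01  7.0000e-03  5.0000e-03 -3.0000e-03]
```

View pics/w18.png

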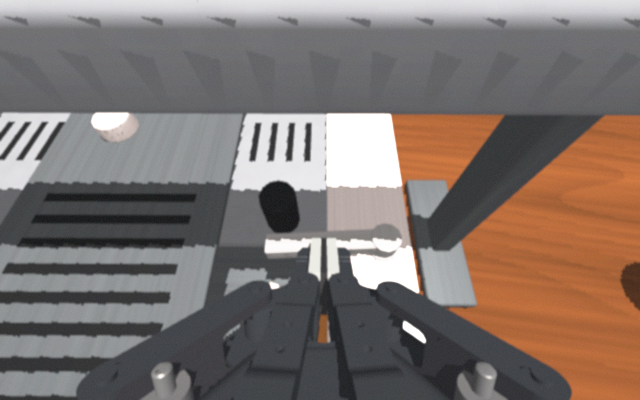

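Latch at about 86°, in front of the knob. Retreating for a final look.

>>> apply_moves(increments=[{"x": 0, "y": -1.6, "z": -1.2, "ax": 0, "ay": 0, "az": 0, "grip": 1}, {"x": -0.1, "y": -4, "z": -1.0, "ax": 0, "ay": 0, "az": 0, "grip": 1}, {"x": -4, "y": -8, "z": -0.8, "ax": 0, "ay": 0, "az": 0, "grip": 1}, {"x": -9, "y": -11.3, "z": -0.7, "ax": 0, "ay": 0, "az": 0, "grip": 1}, {"x": -10.8, "y": -11.3, "z": -0.7, "ax": 0, "ay": 0, "az": 0, "grip": 1}, {"x": -10.8, "y": -11.3, "z": -0.7, "ax": 0, "ay": 0, "az": 0, "grip": 1}, {"x": -10.8, "y": -11.3, "z": -0.7, "ax": 0, "ay": 0, "az": 0, "grip": 1}])

```text
time_s: 22.15
eef_pos: [0.4651, -0.0398, 0.1599]
eef_rot: [0.706, -0.275, 0.235, -0.609]
wrist_force: [-0.2, -0.4, -0.5]
opening: -0.001
```

```bash
python3 - <<'E'
from h import *
see("w19",("knob_left","knob_right","latch_tip","latch_pivot"))
go()
E
```

```text
knob_left [([173.9, 152.1], 0.88, [-0.0051, 0.1108]), ([400.6, 183.9], 0.71, [-0.0394, -0.0981])]
knob_right [([406.4, 152.3], 0.71, [-0.0039, -0.1083])]
latch_tip [([398.7, 184.6], 0.63, [-0.0276, -0.1025])]
latch_pivot [([470.4, 181.6], 0.8, [-0.0237, -0.1724])]
t 22.4 loc [-0.1204 -0.0303  0.1591] F [0.4 0.3 0.2] q [-0.81 -0.44  2.54  1.03  0.79 -0.06]
```

View pics/w19.png

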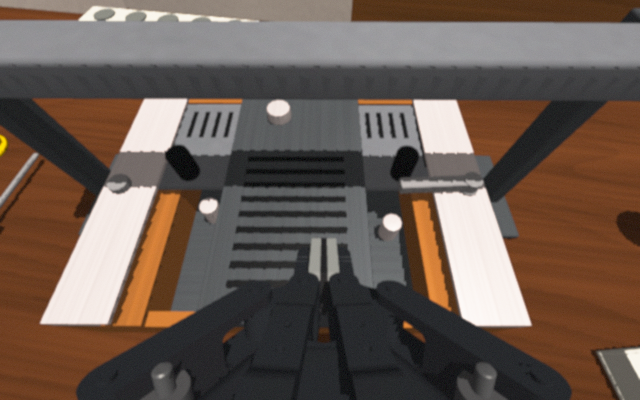

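Both knobs are home, the latch bar lies across in front of the right knob (about 400–470, 184), and the gripper is clear. Handing in.

```bash
python3 -c "
from bench import ticket
print(ticket.hand_in())"
```

```text
the job is handed in; nothing more can be done
None
```

I pushed the cover home with alternating pushes at the two knobs, then swung the right-side latch across in front of the right knob and handed in at about 22 s. No verdict is reported.

- **Pushing:** The gripper leaned 48° to clear the lamp. It went right, left, right, left, then right and left to the stop. One knob led the other by no more than about 20 mm, estimated from the tool and camera readings.
- **Forces:** Readings at the end of each push were about 5 N on most and about 11 N at the right stop. The highest was about 30 N at the left stop, against the 60 N limit. I saw no sign of touching the lamp.
- **Final check (wrist camera):**

| Point | x (mm) | y (mm) | Target |
|---|---|---|---|
| Left knob | -5.1 | +111 | home x -4 |
| Right knob | -3.9 | -108 | home x -4 |
| Latch tip | -28 | -102.5 | within 110 of the middle line |

- **Latch and gripper:** The latch stands at about 87°, and the gripper is clear with only sensor noise on the wrist force.

**Disagreement:** The rail outline fitted about 15 mm nearer the robot than the lamp, latch pivot and track stop suggested. I used the latter group, and both ends meeting the stop at the expected place confirmed it.

**Not checked:** I did not measure the bystanders again; no contact with them showed in the pictures or the force readings. One move call was refused for missing keys and resent, and the elbow joint briefly reached the edge of its range on the left side.

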